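Clear the screw jar out of the optics tray and put the objective in its bay

ROBOT

A 6-joint arm with a two-finger parallel gripper is mounted at the origin on a cart in front of the work surface, level with it; the furniture and walls round the work are solid. World frame = base frame: x ahead of the robot, y to its left, z up, the work surface at z = 0. Lengths are in mm, angles in degrees, forces in N, time in s.
With the tool pointing down it reaches from about 275 to 750 mm from the base axis. Payload 10.2 kg.
Tool frame: the origin (TCP) lies midway between the tips of the shut fingers; the grasp point (between the pads) lies 19 mm behind it; z points along the fingers, x is the direction in which the jaws open and shut, and the axes are right-handed (so a half turn about z gives the same grasp; the last joint's range is limited). The gripper opens to 88 mm and grips with 3 to 60 N. Pads are 18 mm wide; open, the fingers measure 123 mm over their backs; the gripper's body (75 mm by 187 mm) begins 45 mm behind the grasp point.
Start: joints at [61.054, 17.928, 85.812, -0, 76.261, -12.8], TCP at [146.007, 504.294, 214.12] pointing down, gripper open.
Joint ranges: [-168.41, 168.41], [-55.51, 124.54], [10.69, 146.95], [-70.63, 250.63], [1, 178], [-165.06, 165.06]. Speed limits (degrees/s): [136.94, 136.94, 172.46, 180, 180, 180].

INTERFACE

Orientations are given as [roll, pitch, yaw] about the fixed x, y, z axes, in that order (R = Rz(yaw) Ry(pitch) Rx(roll)).
In Python, from bench import arm gives the robot as it stands.
- The arm moves only by the tool step_arm, never from a script. Its argument "plan" is a list of rows, each an object with "delta_rot": the turn, a rotation vector about the tool's x, y, z in degrees, a list of three; "dp": the shift along the tool's x, y, z in cm, a list of three; "jaw": the finger opening in cm, from 0 to 8.81. In form: [{"delta_rot": [wx, wy, wz], "dp": [tx, ty, tz], "jaw": jaw}, ...]. A call has 1 to 10 rows; each row shifts and turns the commanded pose from where the row before left it, along the tool's axes as they then stand; what a row does not reach is not made up. A row lasts 1/10 s, in which the tool goes at most 50 mm and 8.59 degrees, less where a joint would pass 70% of its speed; a pose out of reach is approached as far as the arm can. A call with a gripper value outside its range is refused whole. The fingers move at their own pace and stop on an object; the grip force is fixed at half the most. Time passes only in rows, so rows that do not move let the fingers close. It gives the time, the measured TCP pose, the force and the opening at its end, in the units of the state.
- arm.get_state(): the state, without advancing time (a new reading comes with each control period).
- arm.grab_frame(name): name is "side" or "top" or "wrist"; returns the picture (400x640x3 uint8, blue, green, red); there is no depth.
- arm.camera_model(name): a dict with "mtx" (3x3 intrinsics, pixels), "T" (4x4, takes a point from camera to world coordinates); the wrist camera has in their place "hand_eye" (4x4, takes a point from camera to tool coordinates, whose origin is the TCP and whose axes are the tool frame's). Camera axes: x right, y down, z forward; pixel columns grow to the right and rows downward; lengths in mm; the calibration is good to about 2 mm. The wrist camera is an equidistant fisheye: a pixel r from the principal point sees the ray r / f radians off the axis. A picture is of the moment at which its call begins: read the wrist's pose just before it. camera_model takes no time and is no camera call.
- arm.sign_off(): hands the job in, once; it reports no verdict.
Trained networks look in the newest picture that a camera, given by its name, has taken for a name from the list of things; names that differ only in an ending like _2 or _b are one class to them, and where a whole thing is asked for, a point or a joint stands for the part that bears it (a point fixed in the world has none). Each returns a list of dicts, best first, with "conf" (0 to 1); they miss things now and then, are a little off and sometimes report something else, mostly with a low value. They report only what shows in the picture. A call takes as long as a camera call.
- arm.look_for(query, camera): "rect" ([left, top, right, bottom] in pixels, round what is visible of it).
- arm.silhouettes(query, camera): "region" (400x640 bool, what is visible of it) and "rect" ([left, top, right, bottom] in pixels, round what is visible of it).
The state is a dict: "time": time; "qpos": joint angles; "joint_vel": joint speeds; "tau": joint torques, N m; "tcp_pos": TCP position; "orientation": TCP orientation; "contact_force": force on the tool from outside, world axes, zero at the start; "ft_torque": the same for the moment, N m; "opening": opening from 0.0 (shut) to 1.0 (fully open).
Only numpy, scipy, OpenCV 4.12 (cv2) and the standard library are available. Lean on these libraries where they do the work, as an engineer would, in place of code of your own. Each camera call takes 0.05 s, during which the arm holds its last target.

TASK

Someone has left a jar of screws in one of the two bays of the small aluminium optics tray. Take the jar out and stand it upright on the plywood board, clear of the tray, then set the shorter, wider of the two objectives upright in the bay it has freed: set it down gently, do not drop it. Leave the eyepiece in the other bay and the slimmer objective as they are.

Things in the scene. Friction and masses are not known exactly. Their poses are not given: they have to be found in the camera images.
- tray: Open aluminium tray fixed on the plywood board (board top at z = 0.022 m), 75 (x) by 144 (y) by 12 mm high. Origin: centre of its underside; x across it; y along it; z up. A divider makes two bays, 66 mm square inside, centred at y = +35 and -35 mm; floor 4 mm above its origin, walls 4 mm thick. Grip things in it above the walls, fingers closing along x, clear of the other bay.
- screw_jar: Clear round jar of screws with a yellow screw lid, 43 mm high; body 39 mm across, lid (upper 11 mm) 41 mm. It stands in either bay. Origin: centre of its underside, z up its axis. About 0.07 kg. There is room to stand it on the board on the robot's side of the tray or beside it (world y -0.31 to -0.07 m); a notepad, a bottle and a cap lie fixed at the board's right end, world y below -0.33 m.
- objective_low: The shorter, wider objective, to go into the tray: white, stepped round barrel on a black cap, 45 mm high, barrel 41 mm in diameter from 11 mm height up, cap below 34 mm in diameter. It stands upright on its cap on the board between the robot and the tray. Origin: centre of its underside, z up its axis. About 0.11 kg.
- eyepiece: Black eyepiece with a bright narrow tube below, 39 mm in diameter and 49 mm high (tube 25 mm in diameter, lowest 18 mm), standing upright in the tray's other bay; to be left there. Origin: centre of its underside, z up.
- objective_high: The slimmer, taller objective, to be left alone: white barrel 33 mm in diameter on a red cap, 50 mm high, standing on the board about 10 to 20 cm from the other objective; either may be on the left. Origin: centre of its underside, z up.

How it is judged (in metres and radians):
On the way, in this order (a step that is already met when the one before it is completed fails the run):
1. the jar stands upright on the board outside the tray, released ((x of screw_jar in the frame of tray above 0.055 m or x of screw_jar in the frame of tray below -0.055 m or y of screw_jar in the frame of tray above 0.09 m or y of screw_jar in the frame of tray below -0.09 m) and height (world z) of screw_jar between 0.007 and 0.037 m and angle between screw_jar's own z axis and vertical below 0.17 rad and contact force between the fingers and screw_jar below 0.1 N), for 0.2 s.
2. the wider objective stands upright in the freed bay, released (x of objective_low in the frame of tray between -0.018 and 0.018 m and (y of objective_low in the frame of tray between 0.017 and 0.053 m or y of objective_low in the frame of tray between -0.053 and -0.017 m) and z of objective_low in the frame of tray below 0.009 m and angle between objective_low's own z axis and vertical below 0.17 rad and contact force between the fingers and objective_low below 0.1 N), for 0.2 s.
At the end, for the whole second after the job is handed in: Jar on the board, wholly outside the tray; wider objective on the floor of the bay the jar had, within 18 mm of its centre each way; both within 10 degrees of upright, released, at rest. Eyepiece and slimmer objective upright, within 25 mm of where they were (all of step 1 and all of step 2 and angle between each of eyepiece, objective_high's own z axis and vertical below 0.17 rad and distance of each of eyepiece, objective_high from where it was at the start of the episode below 0.025 m and linear speed of each of objective_low, screw_jar below 0.02 m/s); the robot touches nothing.
It fails at once if the eyepiece in the other bay is knocked over or shifted by more than 25 mm (distance of eyepiece from where it was at the start of the episode above 0.025 m or angle between eyepiece's own z axis and vertical above 0.5 rad).
It fails at once if the slimmer objective is knocked over or shifted by more than 25 mm (distance of objective_high from where it was at the start of the episode above 0.025 m or angle between objective_high's own z axis and vertical above 0.5 rad).
It fails at once if the wider objective is dropped (falls freely by more than about 25 mm) (contact force between the fingers and objective_low below 0.05 N and linear speed of objective_low above 0.7 m/s).
It also fails if it takes over 54 s, if anything falls off the work surface, if the arm or the gripper's body presses on something with over 40 N, if the wrist force passes 120 N, or if a joint passes its speed limit or range.

## Working session

There is one attempt and no reset: what is moved stays moved. The work goes in short steps, Python scripts to look and compute and a tool call to move; the robot and the scene stay as the last step left them, time stands still between calls to the robot, and variables do not carry over. Pictures are saved under pics/ and viewed, and the job is handed in when it is done.

Besides the shell and the picture viewer there is one more tool, called after "Call:" as a command line: name --argument value ..., lists and objects as JSON in quotes. step_arm: Moves the arm, as the interface text tells. Its arguments: {"type":"object","properties":{"plan":{"type":"array","items":{"type":"object","properties":{"delta_rot":{"type":"array","items":{"type":"number"}},"dp":{"type":"array","items":{"type":"number"}},"jaw":{"type":"number"}}}}},"required":["plan"]}

```bash
mkdir -p pics; ls; python3 - <<'E'
from bench import arm
import cv2,numpy as np
s=arm.get_state();print({k:np.round(v,2).tolist() for k,v in s.items()})
for n in("top","side"):
    im=arm.grab_frame(n);cv2.imwrite(f"pics/{n}0.png",im)
    m=arm.camera_model(n);print(n,np.round(m["mtx"],1).tolist(),np.round(m["T"],3).tolist())
    for q in("tray","screw_jar","objective_low","eyepiece","objective_high"):
        print(n,q,[(np.round(d["rect"]).tolist(),round(d["conf"],2)) for d in arm.look_for(q,n)[:3]])
E
```

```text
pics
{'time': 0.0, 'qpos': [61.06, 17.96, 85.85, -0.0, 76.26, -12.8], 'joint_vel': [0.02, -0.02, 0.01, -0.1, 0.07, 0.06], 'tau': [-0.0, -40.22, -25.23, 0.07, 0.04, -0.0], 'tcp_pos': [145.87, 504.05, 213.58], 'orientation': [-179.99, 0.07, 73.86], 'contact_force': [-0.53, 0.74, -0.27], 'ft_torque': [0.0, 0.02, 0.03], 'opening': 1.0}
top [[366.8, 0.0, 312.2], [0.0, 366.8, 197.8], [0.0, 0.0, 1.0]] [[0.001, -0.995, 0.101, 432.14], [-1.0, 0.002, 0.027, -192.299], [-0.027, -0.101, -0.994, 909.641], [0.0, 0.0, 0.0, 1.0]]
top tray [([296.0, 147.0, 352.0, 216.0], 0.98)]
top screw_jar [([318.0, 176.0, 339.0, 197.0], 0.72)]
top objective_low []
top eyepiece [([311.0, 156.0, 325.0, 171.0], 0.72)]
top objective_high [([346.0, 255.0, 357.0, 267.0], 0.63)]
side [[391.0, 0.0, 321.2], [0.0, 391.0, 194.1], [0.0, 0.0, 1.0]] [[0.877, -0.315, 0.362, 192.492], [-0.48, -0.593, 0.646, -724.65], [0.011, -0.741, -0.671, 647.905], [0.0, 0.0, 0.0, 1.0]]
side tray [([321.0, 186.0, 380.0, 232.0], 0.79)]
side screw_jar [([337.0, 199.0, 353.0, 221.0], 0.97)]
side objective_low [([279.0, 179.0, 297.0, 202.0], 0.54)]
side eyepiece [([351.0, 182.0, 369.0, 201.0], 0.72)]
side objective_high [([278.0, 240.0, 294.0, 266.0], 0.85)]
```

```bash
python3 - <<'E'
import cv2
for n,(a,b,c,d) in {"top":(230,130,430,280),"side":(220,150,420,300)}.items():
    im=cv2.imread(f"pics/{n}0.png")[b:d,a:c]
    cv2.imwrite(f"pics/{n}0z.png",cv2.resize(im,None,fx=4,fy=4,interpolation=cv2.INTER_CUBIC))
E
```

```text
(no output)
```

View pics/top0.png

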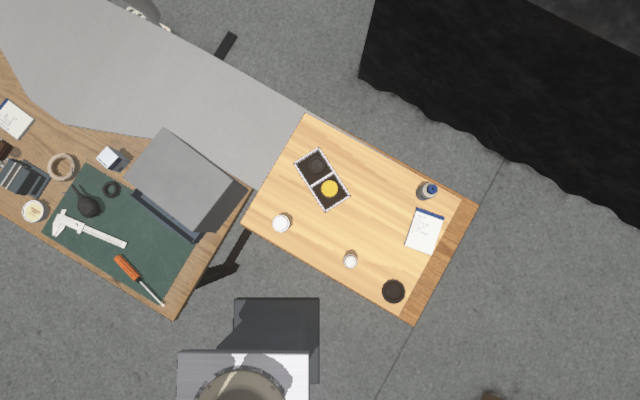

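View pics/side0.png

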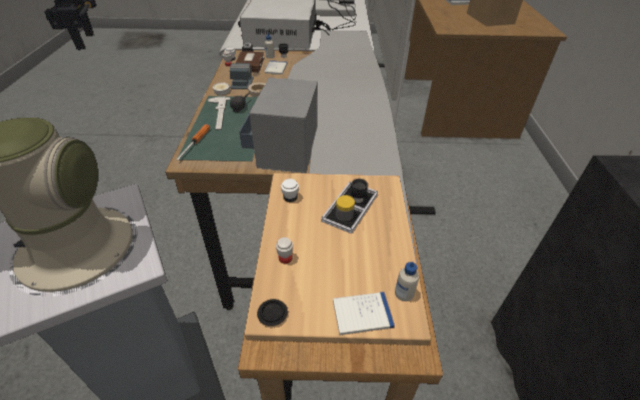

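```bash
ls pics
```

```text
side0.png
side0z.png
top0.png
top0z.png
```

View pics/top0z.png

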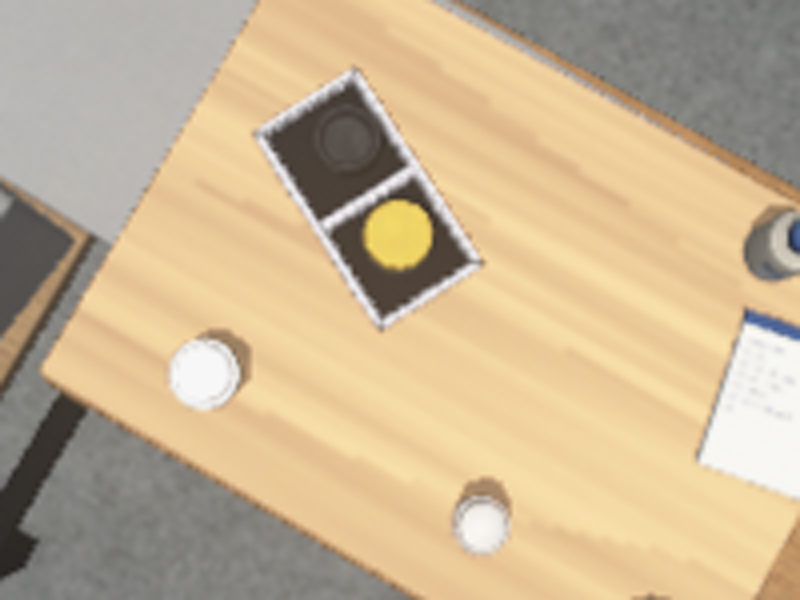

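View pics/side0z.png

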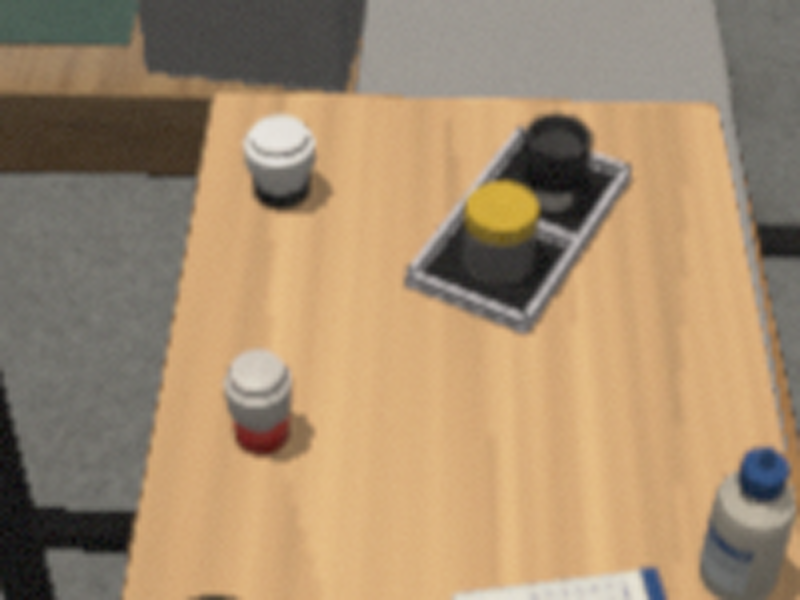

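The top picture shows the tray with corners at about (294,163), (319,148), (350,196) and (325,212). The jar's yellow lid is at (329,189) and the eyepiece at (317,165). The wide objective with the black cap is at (281,223) and the slim one with the red cap at (350,261).

```bash
cat > h.py <<'E'
import numpy as np,cv2
from bench import arm
from scipy.spatial.transform import Rotation as R
def unproj(n,px,z):
    m=arm.camera_model(n);K=m["mtx"];T=np.array(m["T"])
    d=T[:3,:3]@np.linalg.inv(K)@np.r_[px,1.];o=T[:3,3]
    return (o+d*(z-o[2])/d[2])
def wpose():
    s=arm.get_state();T=np.eye(4)
    T[:3,:3]=R.from_euler("xyz",s["orientation"],degrees=True).as_matrix();T[:3,3]=s["tcp_pos"];return T
def wun(px,z,T):
    m=arm.camera_model("wrist");K=np.array(m["mtx"]);
    u=(np.array(px,float)-K[:2,2])/[K[0,0],K[1,1]];th=np.hypot(*u)
    d=np.r_[u/max(th,1e-9)*np.sin(th),np.cos(th)]
    W=T@np.array(m["hand_eye"]);d=W[:3,:3]@d;o=W[:3,3]
    return o+d*(z-o[2])/d[2]
E
python3 - <<'E'
from h import *
np.set_printoptions(precision=1,suppress=True)
f=lambda x,y:(x/4+230-.4,y/4+130-.4)
c=[unproj("top",f(*p),34) for p in[(255,133),(355,70),(482,263),(382,328)]]
c=np.array(c);print(c,c.mean(0));
for a,b in((0,3),(1,2),(1,0),(2,3)):
    d=c[b]-c[a];print(np.linalg.norm(d),np.degrees(np.arctan2(d[1],d[0])))
for n,p,z in(("jar",(398,235),69),("low",(205,374),67),("high",(481,524),72),("eye",(348,138),75)):
    print(n,unproj("top",f(*p),z))
g=lambda x,y:(x/4+220-.4,y/4+150-.4)
for n,p,z in(("jar",(502,207),69),("low",(281,132),67),("eye",(558,140),75)):
    print("side",n,unproj("side",g(*p),z))
m=arm.camera_model("wrist");print(m)
E
```

```text
[[ 607.  -122.9   34. ]
 [ 645.6 -183.6   34. ]
 [ 527.3 -259.5   34. ]
 [ 488.4 -199.6   34. ]] [ 567.1 -191.4   34. ]
141.19820521229192 -147.11761680814678
140.54305645831963 -147.31216204092044
71.95558400295934 122.45245314459567
71.47644576029194 122.97539429880689
jar [ 539.9 -208.7   69. ]
low [459.9 -97.6  67. ]
high [ 375.5 -254.6   72. ]
eye [ 595.6 -180.    75. ]
side jar [ 539.3 -212.1   69. ]
side low [461.6 -97.5  67. ]
side eye [ 592.1 -185.2   75. ]
{'mtx': array([[309.7,   0. , 319.5],
       [  0. , 309.7, 197.1],
       [  0. ,   0. ,   1. ]]), 'hand_eye': array([[   1. ,   -0. ,   -0. ,    0.6],
       [   0. ,    1. ,    0.3,  -79.3],
       [   0. ,   -0.3,    1. , -168.9],
       [   0. ,    0. ,    0. ,    1. ]])}
```

```bash
python3 - <<'E'
import cv2,numpy as np
a=cv2.imread("pics/top0.png")[110:260,110:270];b=cv2.imread("pics/side0.png")[60:210,220:380]
o=[cv2.resize(i,None,fx=2.5,fy=2.5,interpolation=cv2.INTER_CUBIC) for i in(a,b)]
cv2.imwrite("pics/box.png",np.hstack(o))
E
```

```text
(no output)
```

View pics/box.png

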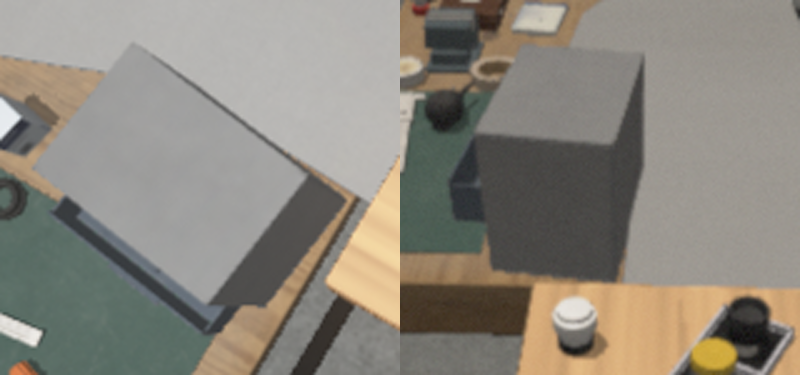

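```bash
python3 - <<'E'
from h import *
np.set_printoptions(precision=0,suppress=True)
def tri(a,b):
    A=[];B=[]
    for n,p in(("top",a),("side",b)):
        m=arm.camera_model(n);T=np.array(m["T"]);d=T[:3,:3]@np.linalg.inv(m["mtx"])@np.r_[p,1.];d/=np.linalg.norm(d)
        P=np.eye(3)-np.outer(d,d);A.append(P);B.append(P@T[:3,3])
    return np.linalg.lstsq(np.vstack(A),np.hstack(B),rcond=None)[0]
print(tri((234,180),(304,117)),tri((195,231),(252,114)),tri((163,127),(317,81)),tri((125,176),(268,79)))
E
```

```text
[544. -12. 170.] [442.  66. 165.] [659. 141. 167.] [553. 220. 163.]
```

```bash
cat >> h.py <<'E'
def plan(p0,yaw0,p1,yaw1,n):
    p0,p1=map(np.array,(p0,p1));out=[];dy=(yaw1-yaw0)/n;p=p0.astype(float);y=yaw0
    for i in range(n):
        t=p0+(p1-p0)*(i+1)/n
        M=R.from_euler("xyz",[180,0,y],degrees=True).as_matrix()
        d=np.round(M.T@(t-p)/10,1);p=p+M@d*10;y+=dy
        out.append([round(-dy,2),d.tolist()])
    print(out,p,y)
E
python3 -c "
from h import *
plan([146,504.3,214.1],73.85,[530,-205,215],-57.2,20)"
```

```text
[[6.55, [-2.9, 2.8, -0.0]], [6.55, [-2.5, 3.2, -0.0]], [6.55, [-2.2, 3.4, -0.0]], [6.55, [-1.7, 3.6, -0.0]], [6.55, [-1.3, 3.8, -0.0]], [6.55, [-0.9, 4.0, -0.0]], [6.55, [-0.5, 4.0, -0.0]], [6.55, [0.1, 4.0, -0.0]], [6.55, [0.5, 4.0, -0.0]], [6.55, [0.9, 3.9, -0.0]], [6.55, [1.4, 3.8, -0.0]], [6.55, [1.8, 3.6, -0.1]], [6.55, [2.2, 3.4, 0.0]], [6.55, [2.6, 3.1, 0.0]], [6.55, [2.9, 2.8, 0.0]], [6.55, [3.2, 2.4, 0.0]], [6.55, [3.5, 2.1, 0.0]], [6.55, [3.7, 1.6, 0.0]], [6.55, [3.8, 1.2, 0.0]], [6.55, [4.0, 0.8, 0.0]]] [ 529.92897942 -205.29789112  215.1       ] -57.200000000000024
```

Call:
step_arm --plan '[{"delta_rot": [0,0,6.55],"dp": [-2.9,2.8,-0.1],"jaw": 8.8},{"delta_rot": [0,0,6.55],"dp": [-2.5,3.2,0],"jaw": 8.8},{"delta_rot": [0,0,6.55],"dp": [-2.2,3.4,0],"jaw": 8.8},{"delta_rot": [0,0,6.55],"dp": [-1.7,3.6,0],"jaw": 8.8},{"delta_rot": [0,0,6.55],"dp": [-1.3,3.8,0],"jaw": 8.8},{"delta_rot": [0,0,6.55],"dp": [-0.9,4.0,0],"jaw": 8.8},{"delta_rot": [0,0,6.55],"dp": [-0.5,4.0,0],"jaw": 8.8},{"delta_rot": [0,0,6.55],"dp": [0.1,4.0,0],"jaw": 8.8},{"delta_rot": [0,0,6.55],"dp": [0.5,4.0,0],"jaw": 8.8},{"delta_rot": [0,0,6.55],"dp": [0.9,3.9,0],"jaw": 8.8}]'

```text
time: 1.6
tcp_pos: [338.5, 148.4, 215.4]
orientation: [180.0, -0.0, 8.1]
contact_force: [-0.3, 0.9, -0.6]
opening: 1.0
```

Call:
step_arm --plan '[{"delta_rot": [0,0,6.55],"dp": [1.4,3.8,0],"jaw": 8.8},{"delta_rot": [0,0,6.55],"dp": [1.8,3.6,0],"jaw": 8.8},{"delta_rot": [0,0,6.55],"dp": [2.2,3.4,0],"jaw": 8.8},{"delta_rot": [0,0,6.55],"dp": [2.6,3.1,0],"jaw": 8.8},{"delta_rot": [0,0,6.55],"dp": [2.9,2.8,0],"jaw": 8.8},{"delta_rot": [0,0,6.55],"dp": [3.2,2.4,0],"jaw": 8.8},{"delta_rot": [0,0,6.55],"dp": [3.5,2.1,0],"jaw": 8.8},{"delta_rot": [0,0,6.55],"dp": [3.7,1.6,0],"jaw": 8.8},{"delta_rot": [0,0,6.55],"dp": [3.8,1.2,0],"jaw": 8.8},{"delta_rot": [0,0,6.55],"dp": [4.0,0.8,0],"jaw": 8.8}]'

```text
time: 2.6
tcp_pos: [530.8, -206.7, 215.1]
orientation: [-180.0, 0.0, -57.4]
contact_force: [0.4, -0.4, 0.2]
opening: 0.997
```

Call:
step_arm --plan '[{"dp": [0,0,0],"jaw": 8.8},{"dp": [0,0,0],"jaw": 8.8}]'

```text
$.plan[0]: bad value
```

```bash
python3 - <<'E'
from h import *
np.set_printoptions(precision=1,suppress=True)
T=wpose();s=arm.get_state();print(s["tcp_pos"],s["orientation"])
im=arm.grab_frame("wrist");cv2.imwrite("pics/w1.png",im)
for q,z in(("screw_jar",69),("eyepiece",75),("objective_low",67),("objective_high",72),("tray",34)):
    for d in arm.look_for(q,"wrist")[:2]:
        r=d["rect"];print(q,np.round(r),round(d["conf"],2),wun([(r[0]+r[2])/2,(r[1]+r[3])/2],z,T))
E
```

```text
[ 530.8 -206.7  215.1] [-180.     0.   -57.4]
screw_jar [309. 146. 345. 189.] 0.58 [ 544.4 -207.1   69. ]
eyepiece [311.  91. 350. 131.] 0.91 [ 595.4 -178.    75. ]
objective_low [186. 158. 225. 195.] 0.63 [ 464.8 -100.    67. ]
objective_high [274. 273. 303. 304.] 0.73 [ 395.1 -248.6   72. ]
tray [290.  74. 362. 200.] 0.6 [ 567.1 -191.7   34. ]
```

View pics/w1.png

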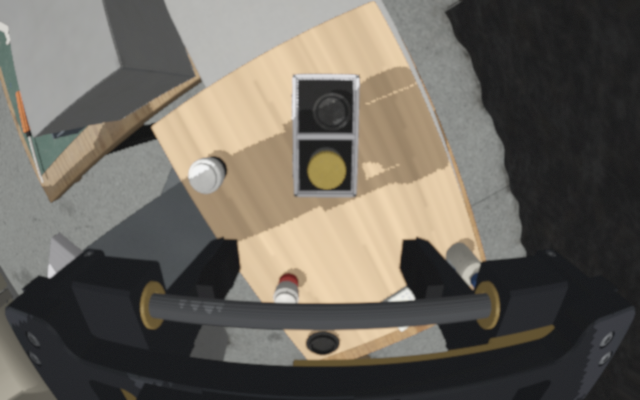

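The wrist picture shows the tray squared to the image at (293–358, 75–196), with the jar lid at (327,170), the eyepiece at (332,110) and the wide objective at (206,174). I'll refine the positions from colour and corners.

```bash
python3 - <<'E'
from h import *
np.set_printoptions(precision=1,suppress=True)
T=wpose()
im=cv2.imread("pics/w1.png");h=cv2.cvtColor(im,cv2.COLOR_BGR2HSV)
m=cv2.inRange(h[140:196,296:356],(20,120,60),(35,255,255))
n,l,st,c=cv2.connectedComponentsWithStats(m);k=1+st[1:,4].argmax();cc=c[k]+[296,140];print(cc,st[k],wun(cc,69,T),wun(cc,64,T))
cv2.imwrite("pics/w1z.png",cv2.resize(im[60:210,170:370],None,fx=4,fy=4,interpolation=cv2.INTER_CUBIC))
cv2.imwrite("pics/w1m.png",m)
E
```

```text
[326.3 170.3] [  11   12   40   37 1176] [ 540.4 -205.7   69. ] [ 539.5 -206.4   64. ]
```

View pics/w1z.png

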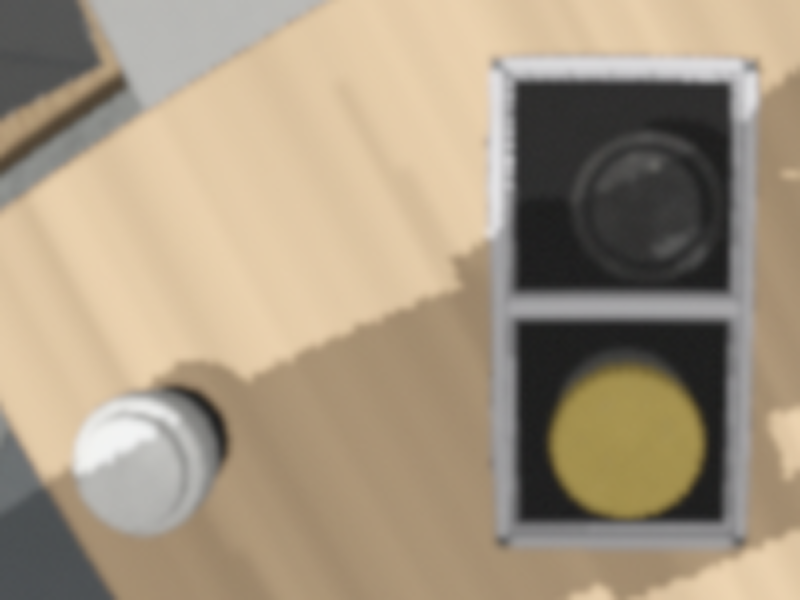

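```bash
python3 - <<'E'
from h import *
np.set_printoptions(precision=1,suppress=True)
T=wpose()
f=lambda x,y:(x/4+170-.4,y/4+60-.4)
c=np.array([wun(f(*p),34,T) for p in[(493,62),(756,65),(743,545),(502,545)]]);print(c,c.mean(0))
for a,b in((3,0),(2,1),(0,1),(3,2)):
    d=c[b]-c[a];print(np.linalg.norm(d),np.degrees(np.arctan2(d[1],d[0])))
print("jar",wun(f(627,441),69,T),"eye",wun(f(648,205),75,T),"low",wun(f(131,470),67,T))
E
```

```text
[[ 605.6 -119.9   34. ]
 [ 644.9 -181.4   34. ]
 [ 527.  -256.9   34. ]
 [ 488.  -196.6   34. ]] [ 566.4 -188.7   34. ]
140.464972389288 33.13271243540867
139.9943596091906 32.62179706531758
72.98492710029224 -57.45014993182675
71.73330992020057 -57.07997040003405
jar [ 540.9 -205.5   69. ] eye [ 595.1 -176.1   75. ] low [460.4 -94.5  67. ]
```

Call:
step_arm --plan '[{"delta_rot": [0,0,0],"dp": [0.6,-0.7,3],"jaw": 8.8},{"delta_rot": [0,0,0],"dp": [0,0,4],"jaw": 8.8},{"delta_rot": [0,0,0],"dp": [0,0,4],"jaw": 8.8},{"delta_rot": [0,0,0],"dp": [0,0,3],"jaw": 8.8},{"delta_rot": [0,0,0],"dp": [0,0,2],"jaw": 8.8},{"delta_rot": [0,0,0],"dp": [0,0,1.3],"jaw": 8.8},{"delta_rot": [0,0,0],"dp": [0,0,0],"jaw": 8.8},{"delta_rot": [0,0,0],"dp": [0,0,0],"jaw": 8.8}]'

```text
time: 3.7
tcp_pos: [539.9, -206.3, 43.3]
orientation: [-180.0, -0.1, -57.1]
contact_force: [-0.8, 0.4, 0.7]
opening: 0.998
```

```bash
python3 - <<'E'
from h import *
s=arm.get_state();print(s["tcp_pos"],s["orientation"])
a=arm.grab_frame("wrist");b=arm.grab_frame("side")
cv2.imwrite("pics/g1.png",np.vstack([cv2.resize(a,(480,300)),cv2.resize(b[150:275,260:460],(480,300))]))
E
```

```text
[ 539.88415376 -206.26733671   43.25080176] [-1.79963348e+02 -7.98951104e-02 -5.71045708e+01]
```

View pics/g1.png

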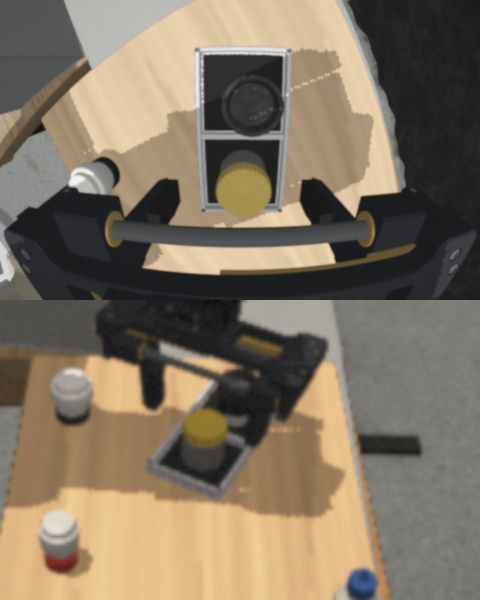

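The jar sits midway between the open fingers, with its lid at (243,190) in the upper panel, so I'm closing now.

Call:
step_arm --plan '[{"delta_rot": [0,0,0],"dp": [0,0,0.1],"jaw": 3},{"delta_rot": [0,0,0],"dp": [0,0,0],"jaw": 3},{"delta_rot": [0,0,0],"dp": [0,0,0],"jaw": 3},{"delta_rot": [0,0,0],"dp": [0,0,0],"jaw": 3},{"delta_rot": [0,0,0],"dp": [0,0,0],"jaw": 3},{"delta_rot": [0,0,0],"dp": [0,0,0],"jaw": 3},{"delta_rot": [0,0,0],"dp": [0,0,0],"jaw": 3},{"delta_rot": [0,0,0],"dp": [0,0,0],"jaw": 3}]'

```text
time: 4.6
tcp_pos: [539.5, -206.5, 41.2]
orientation: [-180.0, -0.0, -57.1]
contact_force: [-0.2, -0.9, 0.6]
opening: 0.447
```

Call:
step_arm --plan '[{"delta_rot": [0,0,0],"dp": [0,0,-1],"jaw": 3},{"delta_rot": [0,0,0],"dp": [0,0,-2],"jaw": 3},{"delta_rot": [0,0,0],"dp": [0,0,-2.5],"jaw": 3},{"delta_rot": [0,0,0],"dp": [0,0,-1.5],"jaw": 3},{"delta_rot": [0,0,0],"dp": [0,0,0],"jaw": 3},{"delta_rot": [0,0,0],"dp": [0,0,0],"jaw": 3}]'

```text
time: 5.2
tcp_pos: [539.2, -206.2, 110.9]
orientation: [180.0, 0.0, -57.1]
contact_force: [-1.3, -0.8, -1.0]
opening: 0.45
```

```bash
python3 - <<'E'
from h import *
s=arm.get_state();print(s["tcp_pos"],s["orientation"],s["opening"])
a=arm.grab_frame("wrist");b=arm.grab_frame("side")
cv2.imwrite("pics/g2.png",np.vstack([cv2.resize(a,(480,300)),cv2.resize(b[150:275,260:460],(480,300))]))
p=s["tcp_pos"];print(np.array([455,-240])-p[:2])
plan(p,-57.1,[455,-240,p[2]],-57.1,4)
E
```

```text
[ 539.16939786 -206.18875481  110.87332872] [ 1.79989498e+02  2.41136769e-02 -5.71447236e+01] 0.4499949637025035
[-84.16939786 -33.81124519]
[[-0.0, [-0.4, 2.2, 0.0]], [-0.0, [-0.5, 2.3, 0.0]], [-0.0, [-0.4, 2.2, 0.0]], [-0.0, [-0.4, 2.2, 0.0]]] [ 455.20926427 -240.25774316  110.87332872] -57.1
```

View pics/g2.png

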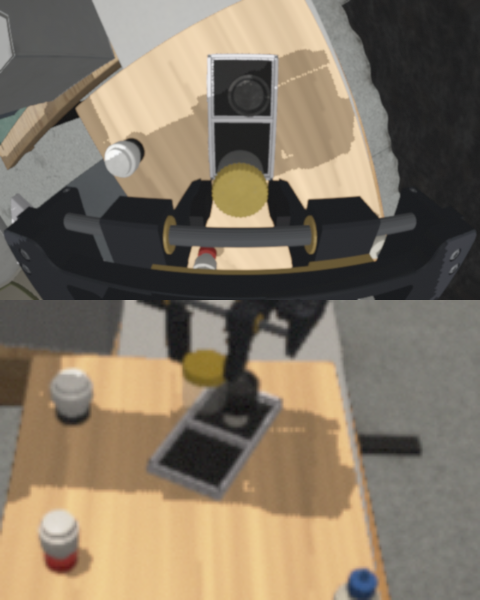

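The jar is held level above the tray, and the eyepiece and both objectives haven't moved. Next I'm carrying it toward the robot's side.

Call:
step_arm --plan '[{"delta_rot": [0,0,0],"dp": [-0.4,2.2,0],"jaw": 3},{"delta_rot": [0,0,0],"dp": [-0.5,2.3,0],"jaw": 3},{"delta_rot": [0,0,0],"dp": [-0.4,2.2,0],"jaw": 3},{"delta_rot": [0,0,0],"dp": [-0.4,2.2,0],"jaw": 3},{"delta_rot": [0,0,0],"dp": [0,0,1.5],"jaw": 3},{"delta_rot": [0,0,0],"dp": [0,0,2],"jaw": 3},{"delta_rot": [0,0,0],"dp": [0,0,1.5],"jaw": 3},{"delta_rot": [0,0,0],"dp": [0,0,1.2],"jaw": 3},{"delta_rot": [0,0,0],"dp": [0,0,0.6],"jaw": 3},{"delta_rot": [0,0,0],"dp": [0,0,0],"jaw": 3}]'

```text
time: 6.3
tcp_pos: [455.1, -240.1, 42.4]
orientation: [180.0, 0.1, -57.1]
contact_force: [-0.3, -0.6, -0.6]
opening: 0.441
```

Call:
step_arm --plan '[{"delta_rot": [0,0,0],"dp": [0,0,0.2],"jaw": 3},{"delta_rot": [0,0,0],"dp": [0,0,0.2],"jaw": 3},{"delta_rot": [0,0,0],"dp": [0,0,0],"jaw": 3}]'

```text
time: 6.6
tcp_pos: [455.5, -240.4, 39.3]
orientation: [-180.0, -0.0, -57.1]
contact_force: [-0.2, 0.7, -1.0]
opening: 0.447
```

```bash
python3 - <<'E'
from h import *
s=arm.get_state();print(s["tcp_pos"],s["orientation"],s["opening"],s["contact_force"])
a=arm.grab_frame("wrist");b=arm.grab_frame("side")
cv2.imwrite("pics/g3.png",np.vstack([cv2.resize(a,(480,300)),cv2.resize(b[150:275,260:460],(480,300))]))
E
```

```text
[ 455.50154795 -240.41452123   39.26719401] [-1.79994602e+02 -1.85643124e-02 -5.71463992e+01] 0.4468757244153429 [-0.20495078  0.68058352 -0.95764195]
```

View pics/g3.png

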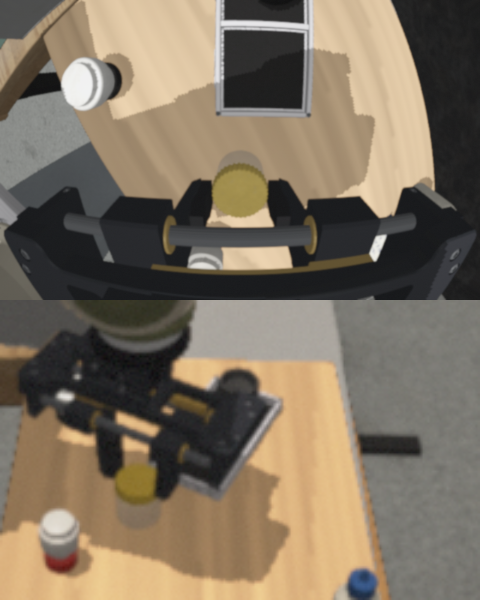

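The jar is upright just above the board, clear of the tray's end and of the slim objective. I'll ease it down the last 2 mm.

Call:
step_arm --plan '[{"delta_rot": [0,0,0],"dp": [0,0,0.1],"jaw": 3},{"delta_rot": [0,0,0],"dp": [0,0,0.1],"jaw": 3},{"delta_rot": [0,0,0],"dp": [0,0,0],"jaw": 3},{"delta_rot": [0,0,0],"dp": [0,0,0],"jaw": 3}]'

```text
time: 7.1
tcp_pos: [455.5, -240.4, 37.2]
orientation: [-180.0, -0.0, -57.1]
contact_force: [1.2, 0.2, 0.2]
opening: 0.442
```

Call:
step_arm --plan '[{"delta_rot": [0,0,0],"dp": [0,0,0.1],"jaw": 3},{"delta_rot": [0,0,0],"dp": [0,0,0],"jaw": 3},{"delta_rot": [0,0,0],"dp": [0,0,0],"jaw": 3}]'

```text
time: 7.4
tcp_pos: [455.7, -240.6, 37.0]
orientation: [-180.0, -0.1, -57.1]
contact_force: [-3.0, 0.6, 9.1]
opening: 0.446
```

Contact shows as about 9 N upward, so I'm releasing slowly and retreating.

Call:
step_arm --plan '[{"delta_rot": [0,0,0],"dp": [0,0,-0.1],"jaw": 4.6},{"delta_rot": [0,0,0],"dp": [0,0,0],"jaw": 5.5},{"delta_rot": [0,0,0],"dp": [0,0,0],"jaw": 7},{"delta_rot": [0,0,0],"dp": [0,0,0],"jaw": 8.8},{"delta_rot": [0,0,0],"dp": [0,0,0],"jaw": 8.8},{"delta_rot": [0,0,0],"dp": [0,0,0],"jaw": 8.8},{"delta_rot": [0,0,0],"dp": [0,0,-2],"jaw": 8.8},{"delta_rot": [0,0,0],"dp": [0,0,-4],"jaw": 8.8},{"delta_rot": [0,0,0],"dp": [0,0,-4],"jaw": 8.8},{"delta_rot": [0,0,0],"dp": [0,0,-4],"jaw": 8.8}]'

```text
time: 8.4
tcp_pos: [455.2, -240.2, 178.7]
orientation: [180.0, 0.0, -57.1]
contact_force: [-0.8, -0.3, -0.5]
opening: 1.0
```

```bash
python3 - <<'E'
from h import *
s=arm.get_state();print(s["tcp_pos"],s["orientation"],s["opening"],s["contact_force"])
T=wpose()
a=arm.grab_frame("wrist");b=arm.grab_frame("side")
cv2.imwrite("pics/g4a.png",a)
cv2.imwrite("pics/g4.png",np.vstack([cv2.resize(a,(480,300)),cv2.resize(b[150:275,260:460],(480,300))]))
for d in arm.look_for("objective_low","wrist")[:2]:
        r=d["rect"];print(np.round(r),round(d["conf"],2))
p=s["tcp_pos"];plan(p,-57.1,[461,-96,p[2]],-57.1,4)
E
```

```text
[ 455.21187212 -240.16746938  178.71377864] [ 1.79998773e+02  1.03836458e-02 -5.71465178e+01] 1.0000108606735085 [-0.80559131 -0.27411948 -0.53440649]
[179.  84. 226. 125.] 0.66
[[-0.0, [-2.9, -2.1, -0.0]], [-0.0, [-3.0, -2.1, -0.0]], [-0.0, [-2.9, -2.0, -0.0]], [-0.0, [-3.0, -2.1, -0.0]]] [460.80573578 -96.00884602 178.71377864] -57.1
```

View pics/g4.png

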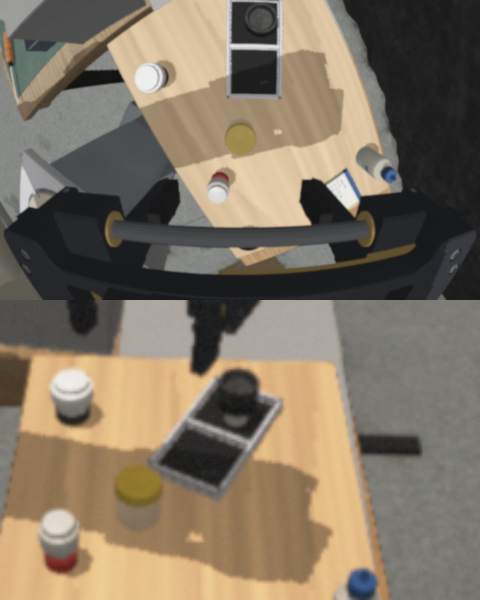

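The jar stands upright on the board and the slim objective hasn't moved. Next I'm moving over the wide objective.

Call:
step_arm --plan '[{"delta_rot": [0,0,0],"dp": [-2.9,-2.1,0],"jaw": 8.8},{"delta_rot": [0,0,0],"dp": [-3.0,-2.1,0],"jaw": 8.8},{"delta_rot": [0,0,0],"dp": [-2.9,-2.0,0],"jaw": 8.8},{"delta_rot": [0,0,0],"dp": [-3.0,-2.1,0],"jaw": 8.8},{"delta_rot": [0,0,0],"dp": [0,0,0],"jaw": 8.8},{"delta_rot": [0,0,0],"dp": [0,0,0],"jaw": 8.8}]'

```text
time: 9.15
tcp_pos: [460.8, -95.9, 176.2]
orientation: [179.9, 0.1, -57.1]
contact_force: [0.5, -0.5, -0.6]
opening: 0.999
```

```bash
python3 - <<'E'
from h import *
s=arm.get_state();print(s["tcp_pos"],s["orientation"],s["opening"],s["contact_force"])
T=wpose()
a=arm.grab_frame("wrist");b=arm.grab_frame("side")
for d in arm.look_for("objective_low","wrist")[:2]:
        r=d["rect"];print(np.round(r),round(d["conf"],2))
cv2.imwrite("pics/g5a.png",a)
cv2.imwrite("pics/g5.png",np.vstack([cv2.resize(a[80:280,160:480],(640,400)),cv2.resize(b[150:250,240:400],(320,200)).repeat(2,1)[:, :640]]))
E
```

```text
[460.819391   -95.85203029 176.16555011] [ 1.79940267e+02  7.14812593e-02 -5.70696147e+01] 0.998812337491064 [ 0.4826961  -0.50217228 -0.57249106]
[298. 159. 339. 208.] 0.94
```

View pics/g5.png

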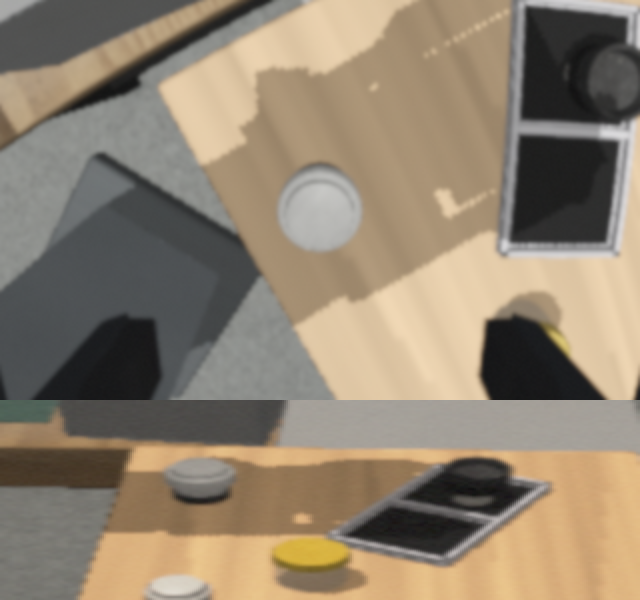

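```bash
python3 - <<'E'
from h import *
T=wpose()
for z in (55,60,67):
    p=wun((319.8,185.2),z,T);d=T[:3,:3].T@(p-T[:3,3]);print(z,p.round(1),d.round(1))
E
```

```text
55 [459.9 -97.9  55. ] [1.000e-01 1.300e+00 1.216e+02]
60 [461.1 -97.1  60. ] [ 1.000e-01 -1.000e-01  1.166e+02]
67 [462.7 -96.1  67. ] [ 1.000e-01 -2.100e+00  1.096e+02]
```

The objective is within 2 mm of the tool axis, so I'm descending.

Call:
step_arm --plan '[{"delta_rot": [0,0,0],"dp": [0,0,3],"jaw": 8.8},{"delta_rot": [0,0,0],"dp": [0,0,4],"jaw": 8.8},{"delta_rot": [0,0,0],"dp": [0,0,3],"jaw": 8.8},{"delta_rot": [0,0,0],"dp": [0,0,2],"jaw": 8.8},{"delta_rot": [0,0,0],"dp": [0,0,1],"jaw": 8.8},{"delta_rot": [0,0,0],"dp": [0,0,0.5],"jaw": 8.8},{"delta_rot": [0,0,0],"dp": [0,0,0],"jaw": 8.8},{"delta_rot": [0,0,0],"dp": [0,0,0],"jaw": 8.8}]'

```text
time: 10.1
tcp_pos: [461.7, -96.6, 42.9]
orientation: [-180.0, -0.1, -57.2]
contact_force: [-0.6, 0.5, -0.1]
opening: 0.996
```

```bash
python3 - <<'E'
from h import *
s=arm.get_state();print(s["tcp_pos"],s["orientation"],s["opening"],s["contact_force"])
a=arm.grab_frame("wrist");b=arm.grab_frame("side")
cv2.imwrite("pics/g6.png",np.vstack([cv2.resize(a,(480,300)),cv2.resize(b[125:250,220:420],(480,300))]))
E
```

```text
[461.65726482 -96.60713602  42.91550385] [-1.79955438e+02 -7.66529329e-02 -5.71559082e+01] 0.996147271258531 [-0.62617922  0.53598029 -0.08744558]
```

View pics/g6.png

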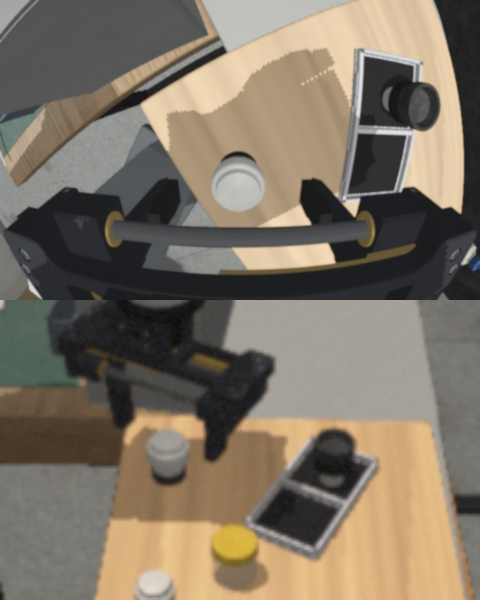

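The objective is centred between the fingers at (238,184) in the upper panel. I'm going down 8 mm more and closing.

Call:
step_arm --plan '[{"delta_rot": [0,0,0],"dp": [0,0,0.5],"jaw": 8.8},{"delta_rot": [0,0,0],"dp": [0,0,0.3],"jaw": 8.8},{"delta_rot": [0,0,0],"dp": [0,0,0],"jaw": 3},{"delta_rot": [0,0,0],"dp": [0,0,0],"jaw": 3},{"delta_rot": [0,0,0],"dp": [0,0,0],"jaw": 3},{"delta_rot": [0,0,0],"dp": [0,0,0],"jaw": 3},{"delta_rot": [0,0,0],"dp": [0,0,0],"jaw": 3},{"delta_rot": [0,0,0],"dp": [0,0,0],"jaw": 3},{"delta_rot": [0,0,0],"dp": [0,0,0],"jaw": 3},{"delta_rot": [0,0,0],"dp": [0,0,0],"jaw": 3}]'

```text
time: 11.2
tcp_pos: [461.1, -96.1, 34.1]
orientation: [180.0, 0.0, -57.1]
contact_force: [-0.7, 0.8, 0.1]
opening: 0.423
```

Call:
step_arm --plan '[{"delta_rot": [0,0,0],"dp": [0,0,-1],"jaw": 3},{"delta_rot": [0,0,0],"dp": [0,0,-1.5],"jaw": 3},{"delta_rot": [0,0,0],"dp": [0,0,-2],"jaw": 3},{"delta_rot": [0,0,0],"dp": [0,0,-1.5],"jaw": 3},{"delta_rot": [0,0,0],"dp": [0,0,0],"jaw": 3},{"delta_rot": [0,0,0],"dp": [0,0,0],"jaw": 3}]'

```text
time: 11.8
tcp_pos: [461.0, -96.2, 94.1]
orientation: [-180.0, -0.0, -57.1]
contact_force: [-0.1, 0.1, 0.4]
opening: 0.422
```

```bash
python3 - <<'E'
from h import *
s=arm.get_state();print(s["tcp_pos"],s["orientation"],s["opening"],s["contact_force"])
a=arm.grab_frame("wrist");b=arm.grab_frame("side")
cv2.imwrite("pics/g7.png",np.vstack([cv2.resize(a,(480,300)),cv2.resize(b[125:250,220:420],(480,300))]))
p=s["tcp_pos"];plan(p,-57.1,[537,-208.5,p[2]],-57.1,5)
E
```

```text
[461.03726381 -96.18273864  94.07688764] [-1.79994440e+02 -1.14787226e-02 -5.71481347e+01] 0.4217182513330347 [-0.07707469  0.11399307  0.42563799]
[[-0.0, [2.7, -0.1, -0.0]], [-0.0, [2.7, -0.0, -0.0]], [-0.0, [2.7, -0.1, -0.0]], [-0.0, [2.7, -0.0, -0.0]], [-0.0, [2.8, -0.1, -0.0]]] [ 537.4278486  -208.74151687   94.07688764] -57.1
```

View pics/g7.png

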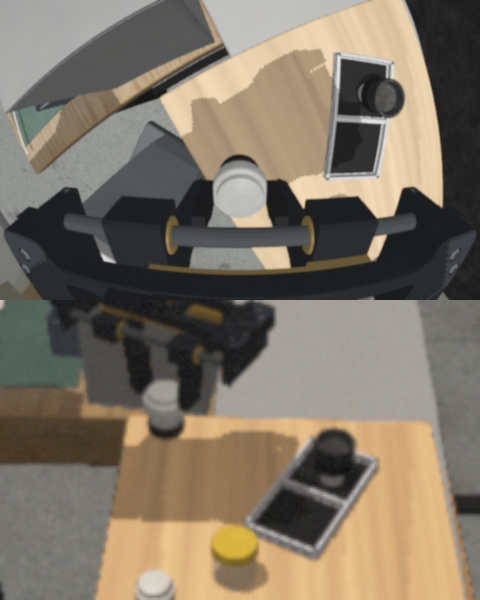

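The objective is held upright. I'm carrying it over the freed bay, about 6 mm along tool x short of the centre, and will check there.

Call:
step_arm --plan '[{"delta_rot": [0,0,0],"dp": [2.7,-0.1,0],"jaw": 3},{"delta_rot": [0,0,0],"dp": [2.7,0,0],"jaw": 3},{"delta_rot": [0,0,0],"dp": [2.7,-0.1,0],"jaw": 3},{"delta_rot": [0,0,0],"dp": [2.7,0,0],"jaw": 3},{"delta_rot": [0,0,0],"dp": [2.7,-0.1,0],"jaw": 3},{"delta_rot": [0,0,0],"dp": [0,0,2],"jaw": 3},{"delta_rot": [0,0,0],"dp": [0,0,0],"jaw": 3},{"delta_rot": [0,0,0],"dp": [0,0,0],"jaw": 3}]'

```text
time: 12.7
tcp_pos: [536.4, -207.5, 73.6]
orientation: [180.0, 0.1, -57.1]
contact_force: [-0.4, 0.6, -0.2]
opening: 0.423
```

```bash
python3 - <<'E'
from h import *
s=arm.get_state();print(s["tcp_pos"],s["orientation"],s["opening"],s["contact_force"])
a=arm.grab_frame("wrist");b=arm.grab_frame("side");cv2.imwrite("pics/g8a.png",a)
cv2.imwrite("pics/g8.png",np.vstack([cv2.resize(a[50:300,120:520],(480,300)),cv2.resize(b[125:250,260:460],(480,300))]))
E
```

```text
[ 536.40599583 -207.47118226   73.57546917] [ 1.79953780e+02  1.08726818e-01 -5.71358655e+01] 0.42259456151402464 [-0.41602952  0.63012765 -0.24855909]
```

View pics/g8.png

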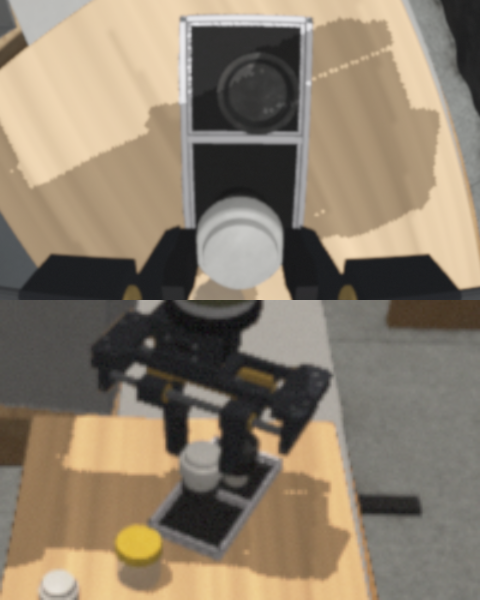

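```bash
python3 - <<'E'
from h import *
T=wpose()
f=lambda x,y:(x/1.2+120,y/1.2+50)
for p in((181,18),(312,20),(184,138),(309,140)):
    print(wun(f(*p),34,T).round(1))
cx=(wun(f(184,138),34,T)+wun(f(309,140),34,T))/2
top=(wun(f(181,18),34,T)+wun(f(312,20),34,T))/2
u=np.array([np.cos(np.radians(32.87)),np.sin(np.radians(32.87)),0]);print(cx, top-72*u, top-107*u, T[:3,:3].T@(top-107*u-T[:3,3]))
E
```

```text
[ 607.5 -123.4   34. ]
[ 646.4 -185.    34. ]
[ 549.7 -161.    34. ]
[ 588.2 -222.7   34. ]
[ 568.96975625 -191.86906101   34.        ] [ 566.48518107 -193.26463524   34.        ] [ 537.08853565 -212.26035154   34.        ] [ 3.88064773  2.37387246 40.67493235]
```

The tray refit puts the bay centre about 3 mm along +x of the tool. I'm shifting 2.5 mm and lowering.

Call:
step_arm --plan '[{"delta_rot": [0,0,0],"dp": [0.25,0,0],"jaw": 3},{"delta_rot": [0,0,0],"dp": [0,0,1],"jaw": 3},{"delta_rot": [0,0,0],"dp": [0,0,1],"jaw": 3},{"delta_rot": [0,0,0],"dp": [0,0,0.7],"jaw": 3},{"delta_rot": [0,0,0],"dp": [0,0,0.3],"jaw": 3},{"delta_rot": [0,0,0],"dp": [0,0,0],"jaw": 3},{"delta_rot": [0,0,0],"dp": [0,0,0],"jaw": 3}]'

```text
time: 13.5
tcp_pos: [538.4, -210.2, 44.3]
orientation: [-180.0, -0.0, -57.1]
contact_force: [-0.7, 0.3, -1.4]
opening: 0.42
```

Call:
step_arm --plan '[{"delta_rot": [0,0,0],"dp": [0,0,0.2],"jaw": 3},{"delta_rot": [0,0,0],"dp": [0,0,0.2],"jaw": 3},{"delta_rot": [0,0,0],"dp": [0,0,0.1],"jaw": 3},{"delta_rot": [0,0,0],"dp": [0,0,0],"jaw": 3},{"delta_rot": [0,0,0],"dp": [0,0,0],"jaw": 3}]'

```text
time: 14.0
tcp_pos: [538.3, -210.1, 39.2]
orientation: [-180.0, -0.0, -57.1]
contact_force: [0.5, 1.0, -1.5]
opening: 0.424
```

```bash
python3 - <<'E'
from h import *
s=arm.get_state();print(s["tcp_pos"],s["orientation"],s["opening"],s["contact_force"])
a=arm.grab_frame("wrist");b=arm.grab_frame("side");cv2.imwrite("pics/g9a.png",a)
cv2.imwrite("pics/g9.png",np.vstack([cv2.resize(a[50:300,120:520],(480,300)),cv2.resize(b[150:250,280:440],(480,300))]))
E
```

```text
[ 538.28728175 -210.09441885   39.16971056] [-1.79998509e+02 -4.73667368e-03 -5.71428446e+01] 0.4240068544495138 [ 0.53650805  1.03080592 -1.51102941]
```

View pics/g9.png

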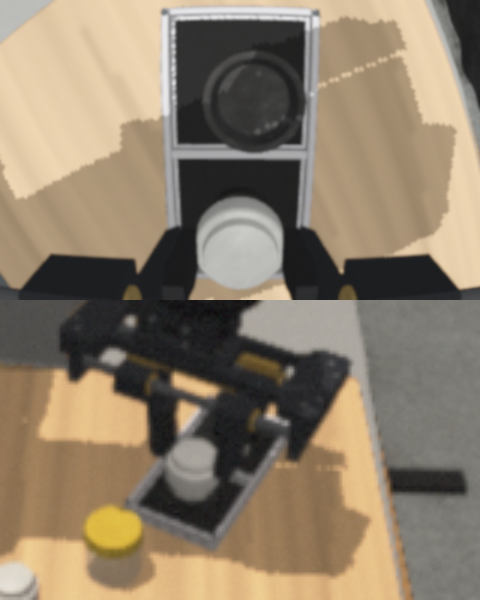

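The objective is centred in the freed bay and about 1 mm above its floor. I'm touching it down.

Call:
step_arm --plan '[{"delta_rot": [0,0,0],"dp": [0,0,0.1],"jaw": 3},{"delta_rot": [0,0,0],"dp": [0,0,0.05],"jaw": 3},{"delta_rot": [0,0,0],"dp": [0,0,0],"jaw": 3},{"delta_rot": [0,0,0],"dp": [0,0,0],"jaw": 3}]'

```text
time: 14.5
tcp_pos: [538.4, -210.1, 38.0]
orientation: [-180.0, -0.0, -57.1]
contact_force: [-1.5, 1.0, 5.0]
opening: 0.427
```

Call:
step_arm --plan '[{"delta_rot": [0,0,0],"dp": [0,0,-0.05],"jaw": 4.4},{"delta_rot": [0,0,0],"dp": [0,0,0],"jaw": 5.5},{"delta_rot": [0,0,0],"dp": [0,0,0],"jaw": 7},{"delta_rot": [0,0,0],"dp": [0,0,0],"jaw": 8.8},{"delta_rot": [0,0,0],"dp": [0,0,0],"jaw": 8.8},{"delta_rot": [0,0,0],"dp": [0,0,0],"jaw": 8.8},{"delta_rot": [0,0,0],"dp": [0,0,-2],"jaw": 8.8},{"delta_rot": [0,0,0],"dp": [0,0,-4],"jaw": 8.8},{"delta_rot": [0,0,0],"dp": [0,0,-5],"jaw": 8.8},{"delta_rot": [0,0,0],"dp": [0,0,-5],"jaw": 8.8}]'

```text
time: 15.5
tcp_pos: [537.9, -209.8, 199.9]
orientation: [180.0, 0.0, -57.1]
contact_force: [1.1, -0.7, 0.6]
opening: 0.996
```

Call:
step_arm --plan '[{"delta_rot": [0,0,0],"dp": [0,0,-2],"jaw": 8.8},{"delta_rot": [0,0,0],"dp": [0,0,0],"jaw": 8.8},{"delta_rot": [0,0,0],"dp": [0,0,0],"jaw": 8.8}]'

```text
time: 15.8
tcp_pos: [537.9, -209.9, 217.0]
orientation: [180.0, 0.1, -57.1]
contact_force: [-0.2, 0.3, -0.8]
opening: 0.997
```

```bash
python3 - <<'E'
from h import *
np.set_printoptions(precision=1,suppress=True)
s=arm.get_state();print(s["tcp_pos"],s["orientation"],s["opening"],s["contact_force"]);T=wpose()
a=arm.grab_frame("wrist");b=arm.grab_frame("side")
for q,z in(("screw_jar",65),("eyepiece",75),("objective_low",71),("objective_high",72),("tray",34)):
    for d in arm.look_for(q,"wrist")[:1]:
        r=d["rect"];print(q,np.round(r),round(d["conf"],2),wun([(r[0]+r[2])/2,(r[1]+r[3])/2],z,T))
cv2.imwrite("pics/g10.png",np.vstack([cv2.resize(a[50:300,120:520],(480,300)),cv2.resize(b[150:275,250:450],(480,300))]))
E
```

```text
[ 537.9 -209.9  217. ] [180.    0.1 -57.1] 0.996843285610475 [-0.2  0.3 -0.8]
screw_jar [289. 218. 319. 267.] 0.65 [ 462.3 -237.3   65. ]
eyepiece [304.  95. 342. 134.] 0.66 [ 595.  -176.9   75. ]
objective_low [302. 158. 339. 193.] 0.95 [ 540.4 -209.3   71. ]
objective_high [269. 278. 293. 300.] 0.8 [ 394.8 -245.4   72. ]
tray [287.  79. 355. 201.] 0.75 [ 567.9 -192.    34. ]
```

View pics/g10.png

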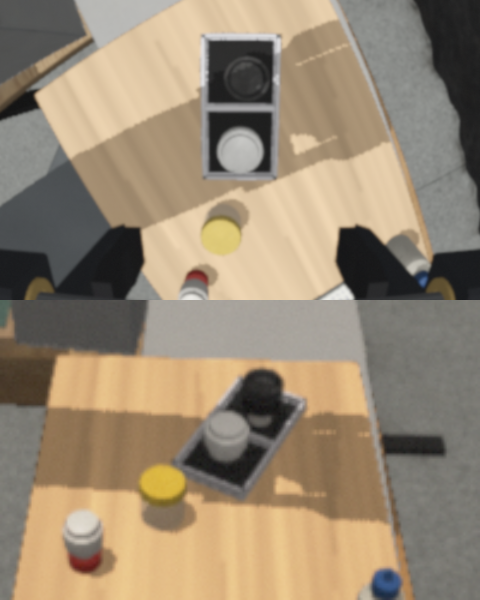

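The objective stands in the freed bay and the jar on the board. The eyepiece and slim objective measure within about 3 mm of where they were, so I'm handing in.

```bash
python3 -c "
from bench import arm
print(arm.sign_off())"
```

```text
the job is handed in; nothing more can be done
None
```

I moved the jar onto the board and set the wider objective in the bay it freed, then handed the job in about 16 s into the 54 s limit. The hand-in gave no verdict.

- **Jar:** I gripped it by the lid end with the fingers closing across the tray. It now stands upright on the board at about (456, -240) mm, roughly 120 mm from the tray's centre along its length and about 28 mm past its end wall.
- **Wider objective:** I set it down in the freed bay until I felt about 5 N of contact, then released it. The last wrist picture puts it at about (540, -209) mm, around 3 mm from the estimated bay centre, and upright.
- **Left alone:** The eyepiece and the slimmer objective are upright. Their wrist-camera positions changed by about 1 mm and 3 mm, which is within measuring error.
- **Gripper:** It was open and raised to z = 217 mm, clear of everything, when I handed in.

**Disagreements in the checks:**
- The bay centre estimates differed by up to about 4 mm between pictures.
- The wrist and top cameras disagreed by about 20 mm on the slimmer objective, which was at the edge of the wrist picture and partly hidden by the gripper. For that one I relied on before and after readings from the same camera.
- The jaws read about 37 mm on the 41 mm barrel. I did not find the cause, but the grip held.

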